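Unclip and open the specimen box

TASK

The clear specimen box on the bench is shut by two sprung wire bales, one over each end of its lid. Flip both bales off the lid so that they swing right down and stay open, then lift the lid off by its handle and lay it gently, right way up and flat, on the middle of the bench pad. Let go of it, keep the box where it stands, and do not disturb the other labware.

Things in the scene. Friction and masses are not known exactly. Their poses are not given: they have to be found in the camera images.
- box: The clear plastic specimen box, 130 (x) x 180 (y) x 100 mm high, walls 4 mm, holding a white rack of capped tubes (tops 12 mm below the rim). Loose on the bench, about 2.2 kg. Origin: centre of its underside; x across it, y along it (towards clip_a), z up. The two sprung wire bales are on its short end walls (+y and -y).
- lid: The loose grey lid, about 0.28 kg, held down only by the bales: a plate 138 (x) x 194 (y) x 8 mm lying on the box's rim. A locating rim under it, 6 mm deep, fits in the box's mouth with 3 mm play all round, so it lifts straight up. Origin: centre of the plate's underside (100 mm above the bench when shut; 9 mm when it lies on the pad). Axes as the box's while shut.
- lid_handle (a point): Centre of the lid's grip bar, over the lid's middle: bar 14 mm wide (x), 104 mm long (y), 14 mm high, with free space under it between two end posts 76 mm apart. The point is 28 mm above the lid's upper face, 36 mm above the lid's origin: 136 mm above the bench when shut, 45 mm when the lid lies on the pad. Axes: the lid's.
- clip_a_hinge (a point): Middle of the hinge line of bale clip_a, which runs along the box's x axis, 8 mm out from the +y end wall (98 mm from the box's centre), 70 mm above the bench. The bale is a loop of 5 mm stainless wire, legs 48 mm apart, rising from here; its top bar, 41 mm up, hooks over the lid's edge. Does not turn with the bale.
- clip_a_tab (a point): Point on the upper face of clip_a's thumb plate, midway along it, about 11 mm in from its outer edge. The steel plate (52 mm wide, 33 mm long, 3 mm thick, rolled edge) flares out and slightly up from the loop, just below lid height. Shut, this point is 26 mm out from the hinge line and 44 mm above it; it turns with the bale. Pressing the plate down turns the bale outward.
- clip_a (a joint): Angle of bale clip_a: 0 shut over the lid, growing as it turns outward and down, stop at 1.9 rad (hanging open beside the box, plate pointing down). A spring holds it shut up to about 0.6 rad; beyond that it flips open by itself and stays. Some 5 N down on the thumb plate turns it; pressed 45 mm straight down at the tab point, it is well past centre.
- clip_b_hinge (a point): Middle of the hinge line of bale clip_b, on the box's -y end wall: mirror image of clip_a.
- clip_b_tab (a point): The same point on the thumb plate of bale clip_b, on the -y end of the box; mirror image of clip_a.
- clip_b (a joint): Angle of bale clip_b, same meaning as clip_a.
- pad: Bench pad fixed flat on the bench, 200 (x) x 280 (y) x 3 mm, on the other side of the robot's midline from the box. Origin: centre of its underside, z up.
- tip_box: Bystander: pipette tip box, black with a clear lid, 82 x 120 x 67 mm high, loose. Origin: centre of its underside.
- foil_bottle: Bystander: glass bottle with a foil-wrapped neck, 68 mm across, 131 mm high, loose. Origin: centre of its underside.
- tube_rack: Bystander: white rack with four capped tubes, 70 x 150 x 94 mm high, loose. Origin: centre of its underside.
Not all that is in view belongs to the job. Leave any red look-alike of the lid alone.

How it is judged (in metres and radians):
On the way, in this order (a step that is already met when the one before it is completed fails the run):
1. both bales are flipped off and hang open (beyond 1.4 rad) while the lid still lies on the box (value of joint each of clip_a, clip_b above 1.4 rad and z of lid_handle in the frame of box below 0.146 m and horizontal distance between lid_handle and box below 0.015 m), for 0.1 s.
2. the lid is lifted clear of the box (30 mm or more) (z of lid_handle in the frame of box above 0.166 m), for 0.1 s.
At the end, for the whole second after the job is handed in: Both bales hang open (beyond 1.4 rad); the lid lies flat (within 0.08 rad), right way up, on the pad, the middle of its handle within 60 mm of the pad's centre, released and at rest; the box stands upright where it was (within 30 mm) and the other labware is where it was (within 30 mm) (value of joint each of clip_a, clip_b above 1.4 rad and horizontal distance between lid_handle and pad below 0.06 m and z of lid_handle in the frame of pad between 0.038 and 0.052 m and angle between lid_handle's own z axis and vertical below 0.08 rad and linear speed of each of box, lid below 0.02 m/s and angle between box's own z axis and vertical below 0.05 rad and distance of each of box, tip_box, foil_bottle, tube_rack from where it was at the start of the episode below 0.03 m); the robot touches nothing.
It fails at once if the lid is forced up (10 mm or more) while a bale is still on it (z of lid_handle in the frame of box above 0.146 m and horizontal distance between lid_handle and box below 0.08 m and value of joint any of clip_a, clip_b below 0.5 rad).
It fails at once if the lid is dropped (falls freely faster than 0.7 m/s, that is from more than 25 mm) (linear speed of lid above 0.7 m/s and contact force between the fingers and lid below 0.05 N).
It fails at once if the box is shoved more than 30 mm or tipped (distance of box from where it was at the start of the episode above 0.03 m or angle between box's own z axis and vertical above 0.2 rad).
It fails at once if other labware is pushed more than 30 mm or knocked over (distance of any of tip_box, foil_bottle, tube_rack from where it was at the start of the episode above 0.03 m or angle between any of foil_bottle, tip_box, tube_rack's own z axis and vertical above 0.4 rad).
It also fails if it takes over 56 s, if anything falls off the work surface, if the arm or the gripper's body presses on something with over 40 N, if the wrist force passes 120 N, or if a joint passes its speed limit or range.

ROBOT

A 6-joint arm with a two-finger parallel gripper is mounted at the origin on the work surface. World frame = base frame: x ahead of the robot, y to its left, z up, the work surface at z = 0. Lengths are in mm, angles in rad, forces in N, time in s.
With the tool pointing down it reaches from about 275 to 750 mm from the base axis. Payload 10.2 kg.
Tool frame: the origin (TCP) lies between the finger pads; the fingertips stand 11 mm ahead of it and the grasp point (between the pads) lies 8 mm behind it (ctrl.nose_length is the distance from the TCP to the fingertips, in mm); x points along the fingers, y is the direction in which the jaws open and shut, and the axes are right-handed (so a half turn about x gives the same grasp; the last joint's range is limited). The gripper opens to 85 mm and grips with 20 to 120 N. Pads are 22 mm wide; open, the fingers measure 114 mm over their backs; the gripper's body (76 mm by 85 mm) begins 54 mm behind the grasp point. The pads swing forward as they close: fully open they stand 13 mm farther back than shut.
Start: joints at [-1.524, 0.313, 1.498, -0, 1.331, -0.223], TCP at [139.92, -506.018, 242.294] pointing down, gripper open.
Joint ranges: [-2.94, 2.94], [-0.97, 2.17], [0.19, 2.56], [-1.23, 4.37], [0.02, 3.11], [-2.88, 2.88]. Speed limits (rad/s): [2.39, 2.39, 3.01, 3.14, 3.14, 3.14].

INTERFACE

Orientations are given as a unit quaternion [w, x, y, z].
In Python, from rig import ctrl, capture, ticket gives the robot as it stands.
- The arm moves only by the tool step_arm, never from a script. Its argument "commands" is a list of rows, each a list of 2 entries, a list of its own where there are three numbers: the shift along the world's x, y, z normalised to -1 to 1, where 1 is 0.04 m, then the turn about the world's z normalised to -1 to 1, where 1 is 180 degrees. A call has 1 to 5 rows; each row shifts and turns the commanded pose from where the row before left it; what a row does not reach is not made up. A row lasts 1/10 s, in which the tool goes at most 50 mm and 8.59 degrees, less where a joint would pass 70% of its speed; a pose out of reach is approached as far as the arm can. A call with a number of a shift or a turn outside -1 to 1 is refused whole. A call with a gripper value outside its range is refused whole. "gripper" is the closure, from -1 (fully open) to 1 (shut), so that 0 is half open, set as the call begins (left out, the last holds). The fingers move at their own pace and stop on an object; "force" is the grip in N (left out, the last holds). Time passes only in rows, so rows that do not move let the fingers close. It gives the time, the measured TCP pose, the force and the opening at its end, in the units of the state.
- ctrl.sense(): the state, without advancing time (a new reading comes with each control period).
- capture(name): name is "side" or "top"; returns a dict with "image" (384x512x3 uint8, blue, green, red), "fov_y" (degrees; the focal length in pixels is half the picture's height over the tangent of half this angle, whatever the lens; pixels are square), "cx", "cy" (the principal point, pixels), "origin" and "orientation" of the camera in the world. Camera axes: x right, y down, z forward; pixel columns grow to the right and rows downward; lengths in mm; the calibration is good to about 2 mm. A picture is of the moment at which its call begins. There is no depth.
- ticket.finish_job(): hands the job in, once; it reports no verdict.
The state is a dict: "time_s": time; "joints": joint angles; "dq": joint speeds; "tau": joint torques, N m; "eef_pos": TCP position; "ee_rot": TCP orientation; "force": force on the tool from outside, world axes, zero at the start; "wrist_torque": the same for the moment, N m; "grip_width": opening from 0.0 (shut) to 1.0 (fully open).
Only numpy, scipy, OpenCV 4.12 (cv2) and the standard library are available. Lean on these libraries where they do the work, as an engineer would, in place of code of your own. Each camera call takes 0.05 s, during which the arm holds its last target.

## Working session

There is one attempt and no reset: what is moved stays moved. The work goes in short steps, Python scripts to look and compute and a tool call to move; the robot and the scene stay as the last step left them, time stands still between calls to the robot, and variables do not carry over. Pictures are saved under pics/ and viewed, and the job is handed in when it is done.

Besides the shell and the picture viewer there is one more tool, called after ">>>" as name(argument=value, ...), one argument or row to a line, values as JSON. step_arm: Moves the arm, as the interface text tells. Its arguments: {"type":"object","properties":{"commands":{"type":"array","items":{"type":"array"}},"gripper":{"type":"number"},"force":{"type":"number"}},"required":["commands"]}

```bash
ls; mkdir -p pics
python3 - <<'E'
from rig import ctrl, capture, ticket
import cv2, pickle
s=ctrl.sense(); print(s)
d={}
for n in("side","top"):
    c=capture(n); d[n]=c; cv2.imwrite(f"pics/{n}0.png",c["image"]); print(n,{k:v for k,v in c.items() if k!="image"})
pickle.dump(d,open("c0.pkl","wb"))
E
```

```text
pics
{'time_s': 0.0, 'joints': array([-1.52442334e+00,  3.13468826e-01,  1.49845269e+00, -1.96665505e-06,
        1.33101126e+00, -2.23423225e-01]), 'dq': array([ 0.00088263, -0.00096581, -0.00010169, -0.00155462,  0.00069397,
       -0.00055946]), 'tau': array([ 5.99715950e-04, -4.12269974e+01, -2.59739542e+01, -1.84370192e-04,
        4.19706601e-03, -1.52877271e-05]), 'eef_pos': array([ 139.89502218, -505.75787773,  241.71956344]), 'ee_rot': array([ 0.09462646,  0.70072378,  0.09557048, -0.70064135]), 'force': array([0.83030154, 0.3247453 , 0.41623716]), 'wrist_torque': array([-0.00143969,  0.00836512,  0.00412147]), 'grip_width': 1.0000901274250233}
side {'fov_y': 52.128276725710286, 'cx': 258.8491743504217, 'cy': 193.14787630448814, 'origin': array([104.71894321, 674.18937326, 836.30207346]), 'orientation': array([ 0.1301899 , -0.30088698,  0.86861504, -0.37151787])}
top {'fov_y': 52.57958917427025, 'cx': 256.8228068342827, 'cy': 184.9252756768827, 'origin': array([ 408.38531556,   44.55189957, 1222.93909283]), 'orientation': array([-0.05733053,  0.70950407, -0.70114938,  0.04131266])}
```

View pics/side0.png

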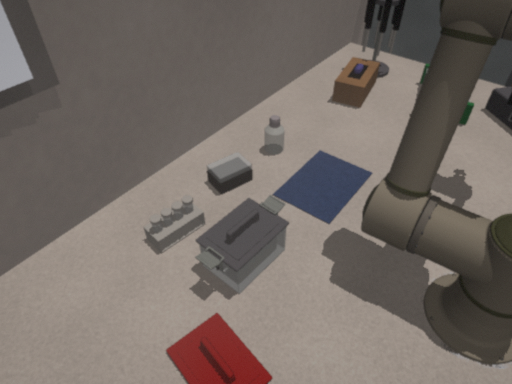

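View pics/top0.png

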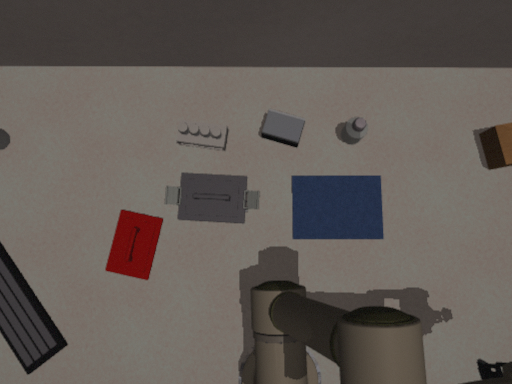

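The grey-lidded box is at top (212,197) and side (243,242), with its bale plates at top (172,195) and (252,199). The red plate at top (135,244) is the decoy because it has no box or bales. The blue pad is at top (337,207). I'll enlarge the box to confirm this and pick pixels.

Run:
```python
import pickle,cv2,numpy as np
d=pickle.load(open("c0.pkl","rb"))
t=d["top"]["image"][160:240,155:270]; s=d["side"]["image"][185:300,185:300]
g=lambda i:np.clip(i.astype(float)*1.6,0,255).astype(np.uint8)
a=cv2.resize(g(t),None,fx=6.5,fy=6.5,interpolation=cv2.INTER_CUBIC)
b=cv2.resize(g(s),None,fx=5,fy=5,interpolation=cv2.INTER_CUBIC)
cv2.imwrite("pics/t1.png",a);cv2.imwrite("pics/s1.png",b)
```

```text
(no output)
```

View pics/t1.png

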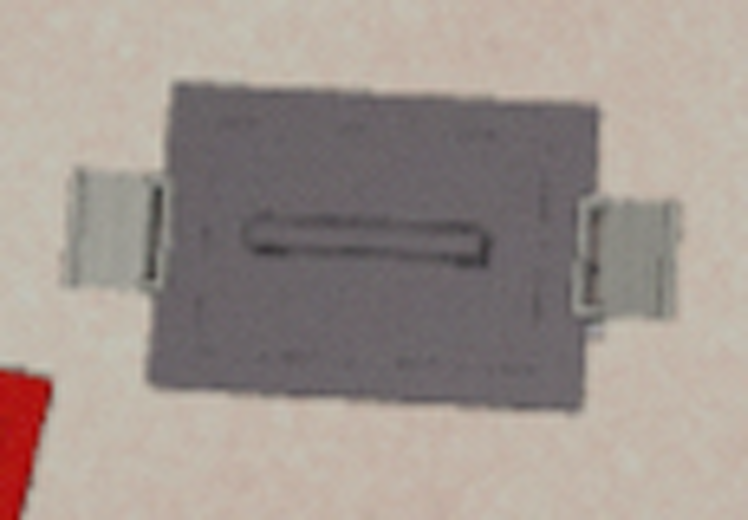

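View pics/s1.png

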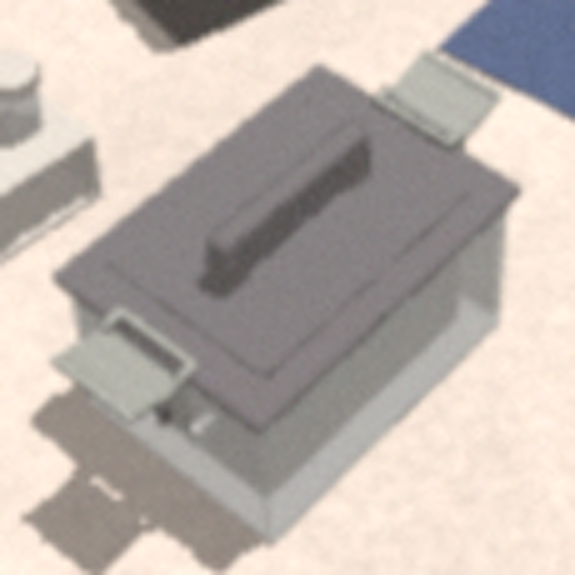

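```bash
cat > h.py <<'E'
import numpy as np,cv2
from scipy.spatial.transform import Rotation as R
def P(c):
    w,x,y,z=c["orientation"]; M=R.from_quat([x,y,z,w]).as_matrix()
    f=192/np.tan(np.radians(c["fov_y"]/2)); K=np.array([[f,0,c["cx"]],[0,f,c["cy"]],[0,0,1]])
    return K@np.c_[M.T,-M.T@c["origin"]],M,K
def plane(c,uv,z):
    _,M,K=P(c); d=M@np.linalg.inv(K)@[*uv,1]; return c["origin"]+d*(z-c["origin"][2])/d[2]
def tri(c1,u1,c2,u2):
    X=cv2.triangulatePoints(P(c1)[0],P(c2)[0],np.array(u1,float).reshape(2,1),np.array(u2,float).reshape(2,1))[:,0]
    return X[:3]/X[3]
def proj(c,X):
    q=P(c)[0]@[*X,1]; return q[:2]/q[2]
E
python3 - <<'E'
import pickle,numpy as np
from h import *
d=pickle.load(open("c0.pkl","rb")); T,S=d["top"],d["side"]
np.set_printoptions(precision=1,suppress=True)
t=lambda x,y:(155+(x+.5)/6.5-.5,160+(y+.5)/6.5-.5)
s=lambda x,y:(185+(x+.5)/5-.5,185+(y+.5)/5-.5)
# names: top-left etc in top view; 
tp=dict(TL=t(175,85),TR=t(600,105),BL=t(150,385),BR=t(580,410),h=t(368,238),tabL_o1=t(75,170),tabL_o2=t(65,288),tabR_o1=t(682,202),tabR_o2=t(674,318))
sp=dict(TL=s(58,275),TR=s(320,66),BL=s(265,420),BR=s(520,188),h=s(288,185),tabL_o1=s(57,360),tabL_o2=s(135,417),tabR_o1=s(432,53),tabR_o2=s(498,98))
for k in tp: print(k,tri(T,tp[k],S,sp[k]),plane(T,tp[k],108),plane(S,sp[k],108))
for z in(0,3):
  print("pad",[plane(T,p,3)[:2] for p in((292,176.5),(381,176),(383,239),(292.5,238.5))])
E
```

```text
TL [599.8 292.6 104.2] [598.9 291.6 108. ] [597.5 294.7 108. ]
TR [593.5 101.  101.2] [591.7 100.2 108. ] [589.7 106.5 108. ]
BL [464.5 297.3 108.7] [464.2 297.3 108. ] [465.2 297.1 108. ]
BR [457.1 107.7 102.8] [455.6 106.7 108. ] [456.  112.3 108. ]
h [529.6 199.9 135.3] [530.7 202.5 108. ] [548.3 182.3 108. ]
tabL_o1 [559.  333.6 113.3] [559.9 335.1 108. ] [562.1 331.  108. ]
tabL_o2 [506.8 335.4 116.1] [506.8 337.1 108. ] [512.1 331.9 108. ]
tabR_o1 [548.1  62.9 109.3] [548.3  63.  108. ] [548.9  61.9 108. ]
tabR_o2 [498.8  67.1 108.6] [496.6  65.9 108. ] [501.4  67.7 108. ]
pad [array([607.8, -37.9]), array([ 612.2, -318.5]), array([ 415.1, -318.6]), array([412.9, -39.6])]
pad [array([607.8, -37.9]), array([ 612.2, -318.5]), array([ 415.1, -318.6]), array([412.9, -39.6])]
```

Run:
```python
from rig import ctrl
from h import *
s=ctrl.sense(); w,x,y,z=s["ee_rot"]; M=R.from_quat([x,y,z,w]).as_matrix(); print(M.round(3)); print(s["time_s"])
import pickle
d=pickle.load(open("c0.pkl","rb")); T=d["top"]
for n,p,h in(("rack",(203,134),80),("tip",(283,127),67),("bottle",(356,127),120),("red",(135,244),5)): print(n,plane(T,p,h).round())
```

```text
[[-0.     0.267 -0.964]
 [ 0.001 -0.964 -0.267]
 [-1.    -0.001 -0.   ]]
0.1
rack [723. 237.  80.]
tip [751.  -6.  67.]
bottle [ 737. -216.  120.]
red [389. 451.   5.]
```

>>> step_arm(
  commands=[
    [[0.48, 0.725, 0], 0.04],
    [[0.48, 0.725, 0], 0.04],
    [[0.48, 0.725, 0], 0.04],
    [[0.48, 0.725, 0], 0.04],
    [[0.48, 0.725, 0], 0.04],
  ],
  gripper=1,
)

```text
time_s: 0.6
eef_pos: [236.4, -359.6, 242.0]
ee_rot: [0.308, 0.636, 0.309, -0.636]
force: [1.2, -0.3, 0.5]
grip_width: 0.144
```

>>> step_arm(
  commands=[
    [[0.48, 0.725, 0], 0.04],
    [[0.48, 0.725, 0], 0.04],
    [[0.48, 0.725, 0], 0.04],
    [[0.48, 0.725, 0], 0.04],
    [[0.48, 0.725, 0], 0.04],
  ],
)

```text
time_s: 1.1
eef_pos: [332.4, -214.7, 242.2]
ee_rot: [-0.49, -0.51, -0.49, 0.51]
force: [1.2, -0.3, 0.4]
grip_width: -0.003
```

>>> step_arm(
  commands=[
    [[0.48, 0.725, 0], 0],
    [[0.48, 0.725, 0], 0],
    [[0.48, 0.725, 0], 0],
    [[0.48, 0.725, 0], 0],
    [[0.48, 0.725, 0], 0],
  ],
)

```text
time_s: 1.6
eef_pos: [428.4, -69.6, 242.1]
ee_rot: [-0.489, -0.511, -0.489, 0.511]
force: [0.5, -0.2, 0.5]
grip_width: -0.004
```

>>> step_arm(
  commands=[
    [[0.48, 0.725, 0], 0],
    [[0.48, 0.725, 0], 0],
    [[0.48, 0.725, 0], 0],
    [[0.48, 0.725, 0], 0],
    [[0.48, 0.725, 0], 0],
  ],
)

```text
time_s: 2.1
eef_pos: [524.4, 75.4, 242.0]
ee_rot: [-0.489, -0.511, -0.489, 0.511]
force: [0.9, -0.5, 0.1]
grip_width: -0.0
```

>>> step_arm(
  commands=[
    [[0, -0.025, -0.6], 0],
    [[0, 0, -0.6], 0],
    [[0, 0, -0.6], 0],
    [[0, 0, -0.6], 0],
    [[0, 0, 0], 0],
  ],
)

```text
time_s: 2.6
eef_pos: [522.3, 73.1, 143.4]
ee_rot: [-0.487, -0.509, -0.49, 0.512]
force: [0.2, -0.9, -0.1]
grip_width: -0.0
```

```bash
cat > look.py <<'E'
import sys,cv2,numpy as np
from rig import capture
n=sys.argv[1]; x0,y0,x1,y1=map(int,sys.argv[3:7])
c=capture(n); i=c["image"][y0:y1,x0:x1]
i=np.clip(i.astype(float)*1.6,0,255).astype(np.uint8); k=min(780/i.shape[1],580/i.shape[0])
cv2.imwrite(f"pics/{sys.argv[2]}.png",cv2.resize(i,None,fx=k,fy=k,interpolation=cv2.INTER_CUBIC)); print(k)
E
python3 look.py side s2 170 150 330 300
```

```text
3.8666666666666667
```

View pics/s2.png

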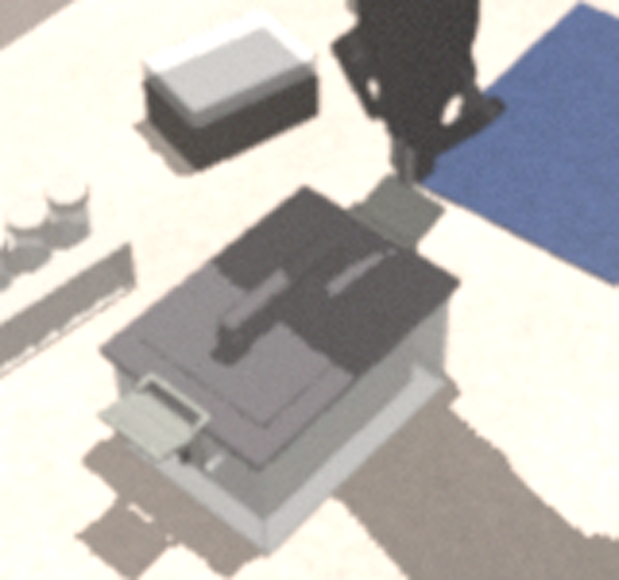

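The closed fingertips at crop (405,175) hang over the -y plate at (400,210). I'm pressing it down now.

>>> step_arm(
  commands=[
    [[0, 0, -0.3], 0],
    [[0, 0, -0.3], 0],
    [[0, 0, -0.3], 0],
  ],
)

```text
time_s: 2.95
eef_pos: [526.5, 69.7, 113.2]
ee_rot: [0.493, 0.511, 0.485, -0.51]
force: [-15.9, -54.7, 67.7]
grip_width: -0.002
```

>>> step_arm(
  commands=[
    [[0, 0, -0.3], 0],
    [[0, 0, -0.3], 0],
    [[0, 0, -0.25], 0],
    [[0, 0, 0], 0],
  ],
)

```text
time_s: 3.35
eef_pos: [524.0, 70.8, 75.3]
ee_rot: [-0.489, -0.51, -0.488, 0.512]
force: [-0.4, -13.8, -2.1]
grip_width: 0.001
```

```bash
python3 look.py side s3 170 150 330 300
```

```text
3.8666666666666667
```

View pics/s3.png

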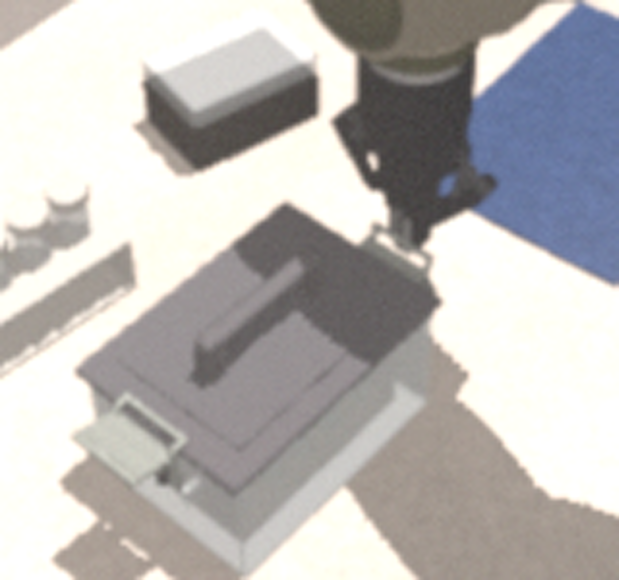

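The press shoved the box a few mm in +y (lid corner crop (305,188)→(286,206)), with a force spike, so I'll go slower from here. I'm retreating gently and will then re-measure.

>>> step_arm(
  commands=[
    [[0, -0.05, 0.1], 0],
    [[0, -0.05, 0.1], 0],
    [[0, -0.05, 0.2], 0],
    [[0, 0, 0.2], 0],
  ],
)

```text
time_s: 3.8
eef_pos: [524.1, 66.9, 101.1]
ee_rot: [0.489, 0.511, 0.489, -0.511]
force: [0.9, 0.0, 0.1]
grip_width: -0.004
```

```bash
python3 look.py side s4 170 150 330 300
```

```text
3.8666666666666667
```

View pics/s4.png

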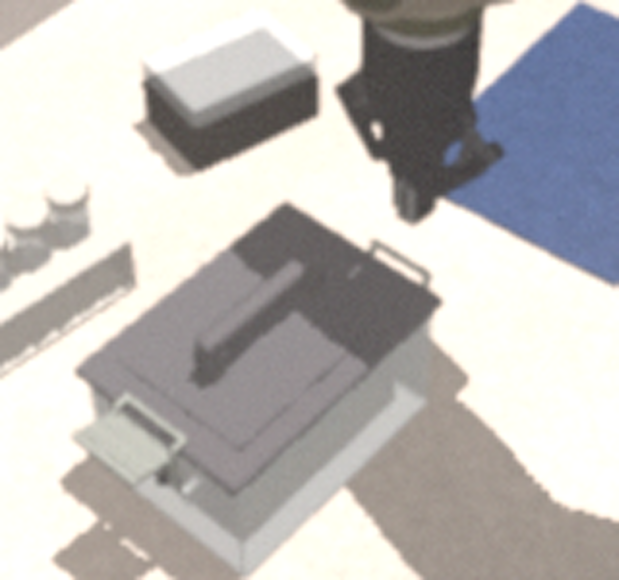

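Bale b now hangs open: only its wire loop shows, at crop (400,262). I'm raising the tool and moving past the handle toward the other side, then re-measuring the box.

>>> step_arm(
  commands=[
    [[0, 0, 0.9], 0],
    [[0, 0, 0.9], 0],
    [[0, 0, 0.9], 0],
    [[0, 0, 0.3], 0],
  ],
)

```text
time_s: 4.25
eef_pos: [525.0, 67.2, 224.3]
ee_rot: [0.491, 0.512, 0.487, -0.509]
force: [0.3, -0.9, 0.6]
grip_width: -0.004
```

>>> step_arm(
  commands=[
    [[0.05, 0.9, 0], 0],
    [[0.05, 0.9, 0], 0],
    [[0.05, 0.9, 0], 0],
    [[0.05, 0.9, 0], 0],
    [[0, 0.9, 0], 0],
  ],
)

```text
time_s: 4.75
eef_pos: [531.6, 248.6, 219.9]
ee_rot: [-0.489, -0.511, -0.489, 0.511]
force: [-0.0, 1.0, -0.1]
grip_width: -0.001
```

>>> step_arm(
  commands=[
    [[0, 0.9, 0], 0],
    [[0, 0.9, 0], 0],
    [[0, 0.4, 0], 0],
    [[0, 0, 0], 0],
  ],
)

```text
time_s: 5.15
eef_pos: [531.1, 337.0, 219.4]
ee_rot: [-0.489, -0.51, -0.49, 0.511]
force: [0.9, -1.5, 0.2]
grip_width: -0.0
```

Run:
```python
from rig import ctrl, capture
import cv2, pickle,numpy as np
d={}
for n,(a,b,c,e),k in(("side",(170,170,300,310),4),("top",(155,150,280,245),6)):
    q=capture(n); d[n]=q; i=np.clip(q["image"][b:e,a:c]*1.6,0,255).astype(np.uint8)
    cv2.imwrite(f"pics/{n}5.png",cv2.resize(i,None,fx=k,fy=k,interpolation=cv2.INTER_CUBIC))
pickle.dump(d,open("c5.pkl","wb"))
```

```text
(no output)
```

View pics/side5.png

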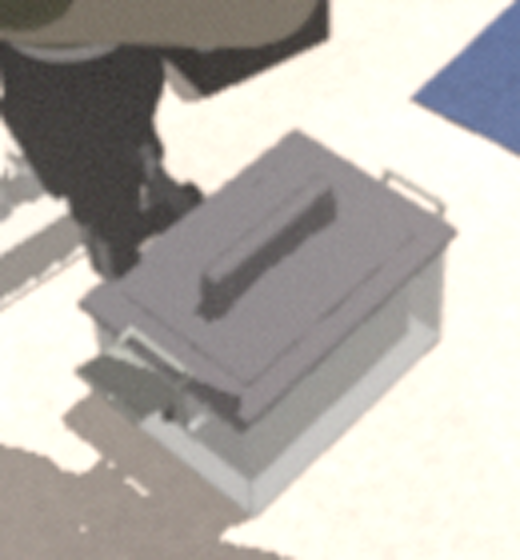

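View pics/top5.png

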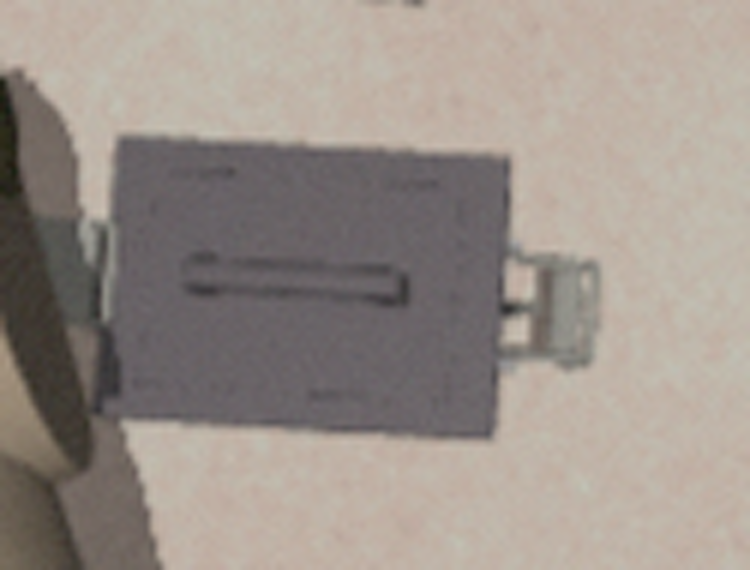

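Run:
```python
import pickle
from h import *
np.set_printoptions(precision=1,suppress=True)
d=pickle.load(open("c5.pkl","rb")); T,S=d["top"],d["side"]
t=lambda x,y:(155+(x+.5)/6-.5,150+(y+.5)/6-.5)
s=lambda x,y:(170+(x+.5)/4-.5,170+(y+.5)/4-.5)
a=[plane(T,t(*p),108) for p in((119,137),(510,157),(102,415),(493,437))]
b=[plane(S,s(*p),108) for p in((82,302),(295,131),(240,420),(456,231))]
print(np.array(a),np.mean(a,0),np.array(b),np.mean(b,0)); print(tri(T,t(298,279),S,s(268,235)))
print(tri(T,t(510,157),S,s(295,131)))
```

```text
[[599.4 312.5 108. ]
 [591.4 121.5 108. ]
 [464.2 314.8 108. ]
 [456.  126.9 108. ]] [527.7 218.9 108. ] [[596.9 315.6 108. ]
 [589.6 128.3 108. ]
 [468.6 320.2 108. ]
 [455.7 133.9 108. ]] [527.7 224.5 108. ]
[530.2 220.5 128.8]
[593.5 122.5 100.8]
```

Lid centre is now about y=220, so the box slid about 20 mm in +y from 199.5 (limit 30). Bale b lies open, with its loop about 45 mm out past the lid's right edge. Clip a's tab is therefore at about (533, 344). Pressing it will push the box back in -y. I'll go down slowly and move outward partly along the bale's arc.

>>> step_arm(
  commands=[
    [[0.03, 0.2, -0.5], 0],
    [[0, 0, -0.5], 0],
    [[0, 0, -0.5], 0],
    [[0, 0, -0.5], 0],
    [[0, 0, -0.1], 0],
  ],
)

```text
time_s: 5.75
eef_pos: [532.4, 341.5, 134.1]
ee_rot: [-0.488, -0.51, -0.489, 0.513]
force: [-0.5, -0.2, 0.1]
grip_width: -0.003
```

>>> step_arm(
  commands=[
    [[0, 0, -0.15], 0],
    [[0, 0, -0.15], 0],
    [[0, 0.02, -0.1], 0],
    [[0, 0, 0], 0],
  ],
)

```text
time_s: 6.15
eef_pos: [534.0, 344.9, 122.2]
ee_rot: [0.489, 0.513, 0.489, -0.509]
force: [-0.7, 3.8, 6.6]
grip_width: -0.004
```

>>> step_arm(
  commands=[
    [[0, 0.03, -0.1], 0],
    [[0, 0.03, -0.1], 0],
    [[0, 0.03, -0.1], 0],
  ],
)

```text
time_s: 6.45
eef_pos: [534.9, 351.5, 113.6]
ee_rot: [0.488, 0.516, 0.489, -0.506]
force: [-4.7, 19.9, 28.4]
grip_width: 0.0
```

>>> step_arm(
  commands=[
    [[0, 0.03, -0.1], 0],
    [[0, 0.03, -0.1], 0],
    [[0, 0.03, -0.1], 0],
  ],
)

```text
time_s: 6.75
eef_pos: [535.6, 359.0, 104.0]
ee_rot: [0.488, 0.519, 0.49, -0.502]
force: [0.3, 30.2, 21.5]
grip_width: -0.001
```

```bash
python3 look.py side s6 170 170 300 310
```

```text
4.142857142857143
```

View pics/s6.png

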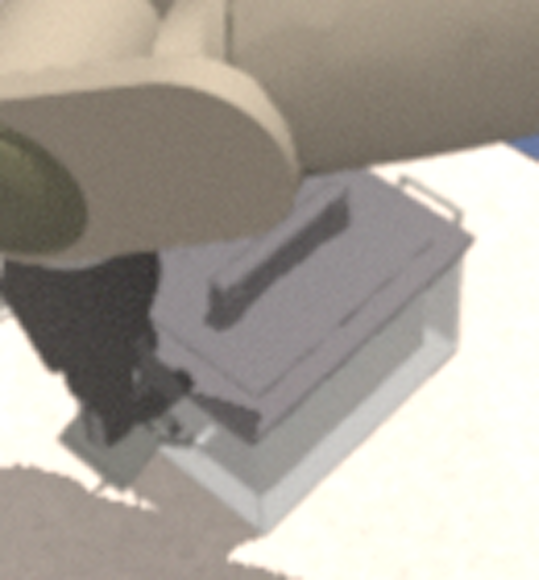

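The plate is turning with the finger on it at crop (110,430), and the box hasn't moved. I'll keep going down.

>>> step_arm(
  commands=[
    [[0, 0.03, -0.12], 0],
    [[0, 0.03, -0.12], 0],
    [[0, 0.03, -0.12], 0],
  ],
)

```text
time_s: 7.1
eef_pos: [534.5, 359.0, 85.0]
ee_rot: [0.488, 0.515, 0.489, -0.506]
force: [1.8, 20.6, 5.8]
grip_width: 0.001
```

>>> step_arm(
  commands=[
    [[0, 0.03, -0.12], 0],
    [[0, 0, -0.12], 0],
    [[0, 0, -0.12], 0],
  ],
)

```text
time_s: 7.4
eef_pos: [533.4, 358.6, 68.4]
ee_rot: [0.488, 0.513, 0.49, -0.509]
force: [0.5, 14.6, -3.6]
grip_width: -0.003
```

>>> step_arm(
  commands=[
    [[0, 0, -0.12], 0],
    [[0, 0, -0.12], 0],
    [[0, 0, 0], 0],
  ],
)

```text
time_s: 7.7
eef_pos: [532.7, 357.4, 57.2]
ee_rot: [0.488, 0.512, 0.49, -0.51]
force: [1.1, 9.2, -8.1]
grip_width: 0.002
```

```bash
python3 look.py side s7 170 170 300 310
```

```text
4.142857142857143
```

View pics/s7.png

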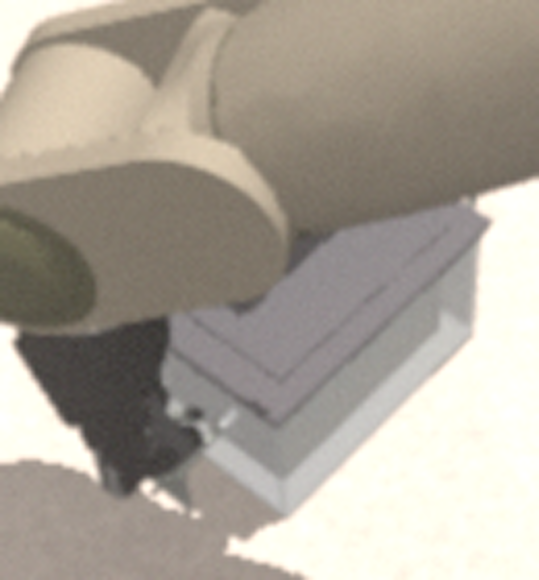

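The bale is past centre and leaning on the finger. The box has slid back toward its start. I'm backing off outward and up.

>>> step_arm(
  commands=[
    [[0, 0.1, 0], 0],
    [[0, 0.1, 0.1], 0],
    [[0, 0.1, 0.3], 0],
    [[0, 0.05, 0.6], 0],
    [[0, 0, 0.9], 0],
  ],
)

```text
time_s: 8.25
eef_pos: [532.6, 369.8, 134.4]
ee_rot: [-0.489, -0.51, -0.489, 0.512]
force: [0.3, -0.7, -0.1]
grip_width: 0.001
```

>>> step_arm(
  commands=[
    [[0, 0, 0.9], 0],
    [[0, 0, 0.9], 0],
    [[0, 0, 0.7], 0],
    [[-0.9, 0, 0], 0],
    [[-0.9, 0, 0], 0],
  ],
)

```text
time_s: 8.75
eef_pos: [460.8, 369.7, 235.8]
ee_rot: [0.489, 0.512, 0.488, -0.51]
force: [-0.3, 0.1, -0.3]
grip_width: -0.006
```

>>> step_arm(
  commands=[
    [[-0.9, -0.8, 0.2], 0],
    [[-0.9, -0.8, 0.2], 0],
    [[-0.9, -0.8, 0.2], 0],
    [[0, 0, 0], 0],
  ],
  gripper=-1,
)

```text
time_s: 9.15
eef_pos: [349.9, 271.8, 260.2]
ee_rot: [0.489, 0.512, 0.488, -0.51]
force: [1.8, 1.4, 1.6]
grip_width: 0.68
```

Run:
```python
from rig import ctrl, capture
import cv2, pickle,numpy as np
d={}
for n,(a,b,c,e),k in(("side",(170,170,300,310),4),("top",(155,150,280,245),6)):
    q=capture(n); d[n]=q; i=np.clip(q["image"][b:e,a:c]*1.6,0,255).astype(np.uint8)
    cv2.imwrite(f"pics/{n}8.png",cv2.resize(i,None,fx=k,fy=k,interpolation=cv2.INTER_CUBIC))
pickle.dump(d,open("c8.pkl","wb"))
```

```text
(no output)
```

View pics/side8.png

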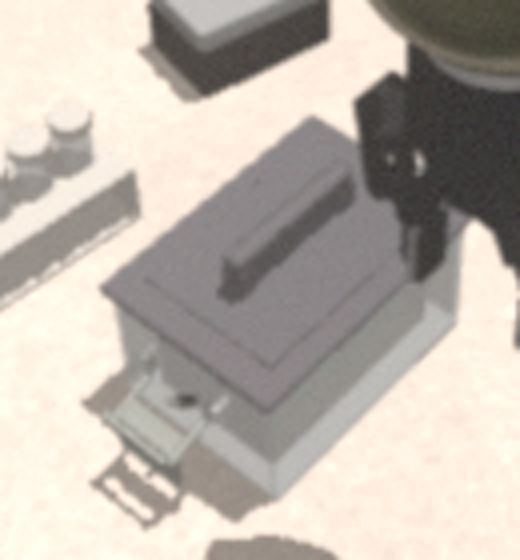

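View pics/top8.png

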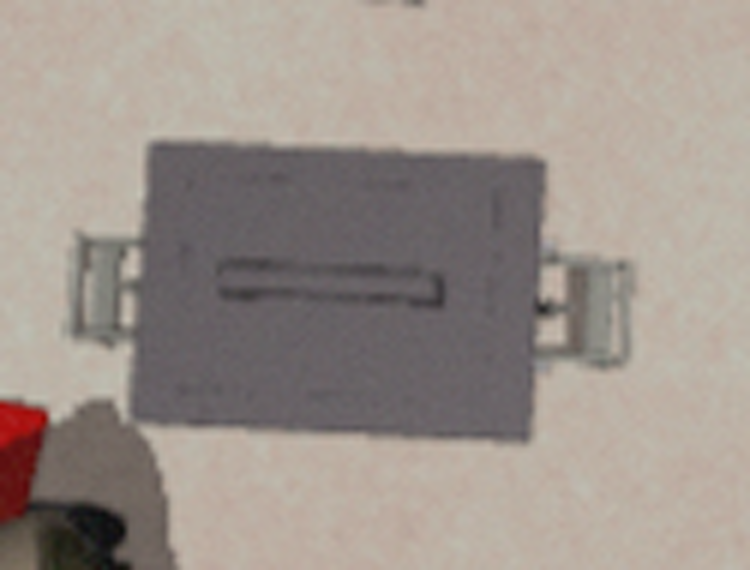

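Both bales hang open: in the top crop the loops lie outward at (100,288) and (598,310). Next I measure the handle.

Run:
```python
import pickle
from h import *
np.set_printoptions(precision=1,suppress=True)
d=pickle.load(open("c8.pkl","rb")); T,S=d["top"],d["side"]
t=lambda x,y:(155+(x+.5)/6-.5,150+(y+.5)/6-.5)
s=lambda x,y:(170+(x+.5)/4-.5,170+(y+.5)/4-.5)
a=np.array([plane(T,t(*p),108) for p in((150,143),(545,159),(132,418),(530,440))])
print(a,a.mean(0),np.degrees(np.arctan2(-(a[0]-a[1])[0]-(a[2]-a[3])[0],(a[0]-a[1])[1]+(a[2]-a[3])[1])))
print("handle",tri(T,t(331,279),S,s(288,214)),plane(T,t(331,280),143))
# project hypothesised bale wire bars at 1.9 rad & 1.4
c=np.array([527.5,204,0]);
for name,sg in(("a",1),("b",-1)):
  for th in(1.4,1.9):
    X=c+[sg*3.7,sg*(98+41*np.sin(th)),70+41*np.cos(th)]
    p=proj(T,X);q=proj(S,X); print(name,th,(p-[155,150])*6,(q-[170,170])*4)
```

```text
[[596.6 297.2 108. ]
 [590.6 104.5 108. ]
 [462.9 300.3 108. ]
 [454.8 109.2 108. ]] [526.2 202.8 108. ] -2.1086680820852592
handle [529.3 203.7 133.7] [526.6 201.6 143. ]
a 1.4 [ 65.1 279.9] [134.3 418.8]
a 1.9 [ 78.4 284.3] [139.6 437. ]
b 1.4 [622. 301.] [429.6 153. ]
b 1.9 [619.5 305. ] [427.3 175. ]
```

>>> step_arm(
  commands=[
    [[0.89, -0.345, -0.1], 0],
    [[0.89, -0.345, -0.2], 0],
    [[0.89, -0.345, -0.2], 0],
    [[0.89, -0.345, -0.2], 0],
    [[0.89, -0.345, -0.2], 0],
  ],
)

```text
time_s: 9.75
eef_pos: [533.6, 204.5, 221.3]
ee_rot: [0.489, 0.511, 0.489, -0.511]
force: [-0.8, 0.5, 0.2]
grip_width: 1.004
```

>>> step_arm(
  commands=[
    [[0, 0, -0.6], 0],
    [[0, 0, -0.5], 0],
    [[0, 0, -0.5], 0],
    [[0, 0, 0], 0],
  ],
)

```text
time_s: 10.15
eef_pos: [530.9, 204.9, 155.2]
ee_rot: [-0.488, -0.51, -0.49, 0.512]
force: [-0.0, 0.5, 0.3]
grip_width: 1.005
```

>>> step_arm(
  commands=[
    [[-0.08, -0.05, -0.3], 0],
    [[0, 0, -0.3], 0],
    [[0, 0, -0.08], 0],
    [[0, 0, 0], 0],
  ],
)

```text
time_s: 10.55
eef_pos: [528.2, 202.9, 130.6]
ee_rot: [-0.489, -0.511, -0.489, 0.511]
force: [-0.5, 0.0, 0.1]
grip_width: 0.999
```

```bash
python3 look.py side s9 170 170 300 310
```

```text
4.142857142857143
```

View pics/s9.png

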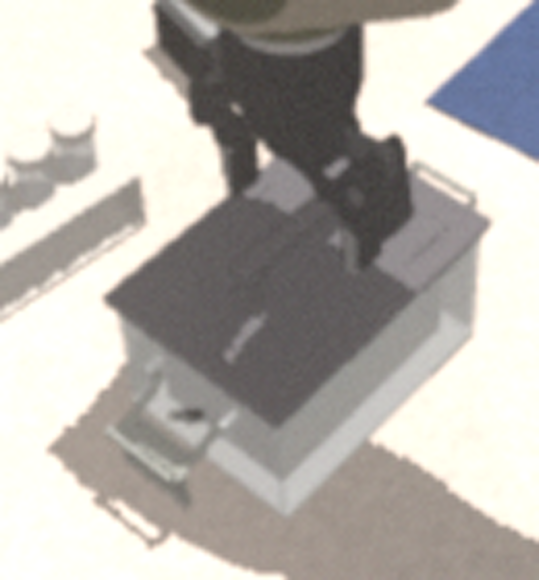

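The fingers straddle the bar, at crop (240,175) and (365,250). I'm lowering 2 mm and closing.

>>> step_arm(
  commands=[
    [[0, 0, -0.05], 0],
    [[0, 0, 0], 0],
    [[0, 0, 0], 0],
    [[0, 0, 0], 0],
    [[0, 0, 0], 0],
  ],
  gripper=1,
  force=60,
)

```text
time_s: 11.1
eef_pos: [527.9, 202.8, 128.9]
ee_rot: [-0.489, -0.511, -0.489, 0.511]
force: [-3.8, -0.8, 15.6]
grip_width: 0.15
```

>>> step_arm(
  commands=[
    [[0, 0, 0], 0],
    [[0, 0, 0], 0],
    [[0, 0, 0], 0],
  ],
)

```text
time_s: 11.4
eef_pos: [528.0, 202.8, 129.0]
ee_rot: [0.489, 0.511, 0.489, -0.511]
force: [-1.3, 0.5, 4.1]
grip_width: 0.153
```

>>> step_arm(
  commands=[
    [[0, 0, 0.1], 0],
    [[0, 0, 0.2], 0],
    [[0, 0, 0.3], 0],
    [[0, 0, 0.4], 0],
  ],
)

```text
time_s: 11.8
eef_pos: [527.7, 202.7, 169.3]
ee_rot: [-0.489, -0.511, -0.489, 0.511]
force: [-0.7, 0.1, -3.0]
grip_width: 0.147
```

>>> step_arm(
  commands=[
    [[0, 0, 0.4], 0],
    [[0, 0, 0.4], 0],
    [[0, 0, 0.4], 0],
    [[0, 0, 0.2], 0],
    [[0, 0, 0], 0],
  ],
)

```text
time_s: 12.3
eef_pos: [528.3, 202.9, 226.0]
ee_rot: [0.489, 0.512, 0.488, -0.51]
force: [0.2, 0.4, -3.5]
grip_width: 0.152
```

```bash
python3 look.py side s10 150 120 340 320
```

```text
2.9
```

View pics/s10.png

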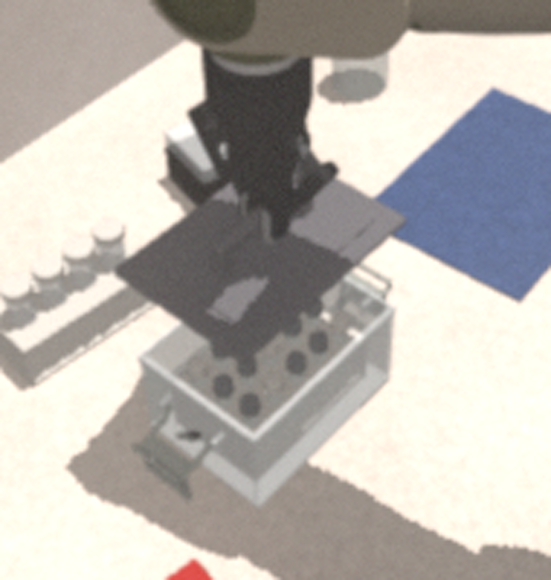

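The lid hangs level on the gripper at crop (260,260) and the box mouth is open beneath it. I'm carrying it to the pad.

>>> step_arm(
  commands=[
    [[-0.03, -0.4, 0], 0],
    [[-0.03, -0.6, 0], 0],
    [[-0.03, -0.75, 0], 0],
    [[-0.03, -0.75, 0], 0],
    [[-0.03, -0.75, 0], 0],
  ],
)

```text
time_s: 12.85
eef_pos: [521.2, 70.9, 223.9]
ee_rot: [-0.488, -0.511, -0.489, 0.511]
force: [0.4, -0.1, -2.7]
grip_width: 0.151
```

>>> step_arm(
  commands=[
    [[-0.03, -0.75, 0], 0],
    [[-0.03, -0.75, 0], 0],
    [[-0.03, -0.75, 0], 0],
    [[-0.03, -0.75, 0], 0],
    [[-0.03, -0.75, 0], 0],
  ],
)

```text
time_s: 13.35
eef_pos: [515.0, -79.1, 224.0]
ee_rot: [-0.488, -0.511, -0.489, 0.511]
force: [0.7, -0.3, -3.7]
grip_width: 0.152
```

>>> step_arm(
  commands=[
    [[-0.03, -0.75, 0], 0],
    [[-0.03, -0.75, 0], 0],
    [[-0.03, -0.6, 0], 0],
    [[0, -0.4, 0], 0],
    [[0, 0, 0], 0],
  ],
)

```text
time_s: 13.85
eef_pos: [511.7, -179.0, 224.0]
ee_rot: [-0.488, -0.511, -0.488, 0.512]
force: [-0.9, 0.1, -2.9]
grip_width: 0.149
```

>>> step_arm(
  commands=[
    [[0, 0, -0.4], 0],
    [[0, 0, -0.7], 0],
    [[0, 0, -0.7], 0],
    [[0, 0, -0.7], 0],
    [[0, 0, -0.7], 0],
  ],
)

```text
time_s: 14.35
eef_pos: [512.1, -176.2, 95.5]
ee_rot: [0.489, 0.511, 0.489, -0.511]
force: [0.4, -0.3, -3.5]
grip_width: 0.148
```

>>> step_arm(
  commands=[
    [[0, 0, -0.6], 0],
    [[0, 0, -0.35], 0],
    [[0, 0, -0.15], 0],
    [[0, 0, 0], 0],
  ],
)

```text
time_s: 14.75
eef_pos: [512.1, -176.6, 52.3]
ee_rot: [-0.488, -0.511, -0.489, 0.511]
force: [-1.0, 0.2, -2.8]
grip_width: 0.154
```

```bash
python3 look.py side s11 240 120 400 260
```

```text
4.142857142857143
```

View pics/s11.png

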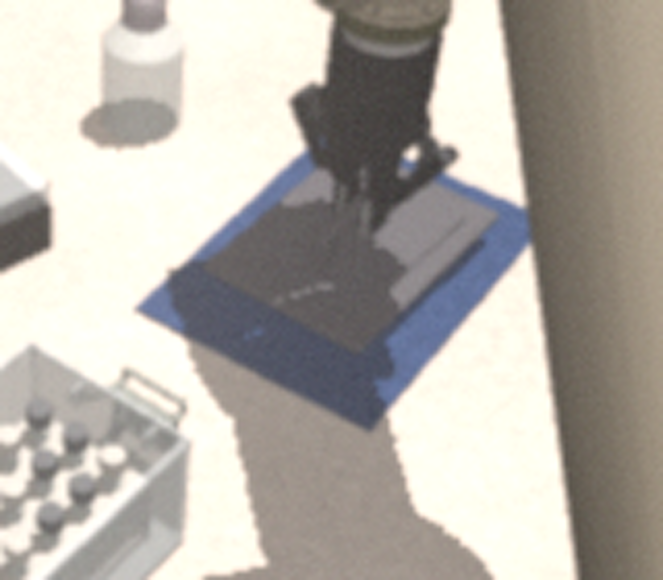

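The lid, centred around crop (350,260), hovers level over the middle of the blue pad. I'm lowering it slowly to contact.

>>> step_arm(
  commands=[
    [[0, 0, -0.1], 0],
    [[0, 0, -0.1], 0],
    [[0, 0, -0.05], 0],
    [[0, 0, 0], 0],
  ],
)

```text
time_s: 15.2
eef_pos: [512.2, -177.2, 42.5]
ee_rot: [-0.489, -0.511, -0.489, 0.511]
force: [-0.1, -0.0, -2.8]
grip_width: 0.149
```

>>> step_arm(
  commands=[
    [[0, 0, -0.05], 0],
    [[0, 0, -0.05], 0],
    [[0, 0, 0], 0],
  ],
)

```text
time_s: 15.5
eef_pos: [512.2, -177.2, 38.4]
ee_rot: [-0.489, -0.511, -0.489, 0.511]
force: [0.2, -0.2, -3.5]
grip_width: 0.15
```

>>> step_arm(
  commands=[
    [[0, 0, -0.03], 0],
    [[0, 0, 0], 0],
  ],
)

```text
time_s: 15.7
eef_pos: [512.4, -177.3, 38.0]
ee_rot: [0.489, 0.511, 0.489, -0.511]
force: [-3.4, 1.1, 2.8]
grip_width: 0.15
```

>>> step_arm(
  commands=[
    [[0, 0, -0.03], 0],
    [[0, 0, 0], 0],
  ],
)

```text
time_s: 15.9
eef_pos: [512.4, -177.3, 37.9]
ee_rot: [-0.489, -0.511, -0.489, 0.511]
force: [-7.7, 3.6, 16.3]
grip_width: 0.148
```

The lid is down at TCP z = 38, as predicted. I'm releasing it.

>>> step_arm(
  commands=[
    [[0, 0, 0.03], 0],
    [[0, 0, 0], 0],
    [[0, 0, 0], 0],
    [[0, 0, 0], 0],
    [[0, 0, 0], 0],
  ],
  gripper=-1,
)

```text
time_s: 16.4
eef_pos: [512.3, -177.2, 37.4]
ee_rot: [-0.489, -0.511, -0.489, 0.511]
force: [-0.1, 0.0, 0.0]
grip_width: 0.978
```

>>> step_arm(
  commands=[
    [[0, 0, 0.2], 0],
    [[0, 0, 0.4], 0],
    [[0, 0, 0.8], 0],
    [[0, 0, 0.8], 0],
    [[0, 0, 0.8], 0],
  ],
)

```text
time_s: 16.9
eef_pos: [512.2, -177.1, 159.3]
ee_rot: [0.489, 0.511, 0.489, -0.511]
force: [-0.4, -0.2, -0.5]
grip_width: 1.001
```

>>> step_arm(
  commands=[
    [[-0.6, 0, 0.6], 0],
    [[-0.8, -0.2, 0.4], 0],
    [[-0.8, -0.4, 0], 0],
    [[-0.8, -0.6, 0], 0],
    [[0, -0.8, 0], 0],
  ],
)

```text
time_s: 17.4
eef_pos: [389.9, -257.0, 198.4]
ee_rot: [-0.489, -0.511, -0.489, 0.511]
force: [-0.2, 0.2, 0.5]
grip_width: 0.999
```

Run:
```python
from rig import ctrl, capture
import cv2, pickle,numpy as np
d={}
for n in("side","top"):
    q=capture(n); d[n]=q; i=np.clip(q["image"]*1.6,0,255).astype(np.uint8)
    cv2.imwrite(f"pics/{n}12.png",cv2.resize(i,None,fx=1.5,fy=1.5,interpolation=cv2.INTER_CUBIC))
pickle.dump(d,open("c12.pkl","wb")); print(ctrl.sense()["grip_width"])
```

```text
0.9992629899323474
```

View pics/side12.png

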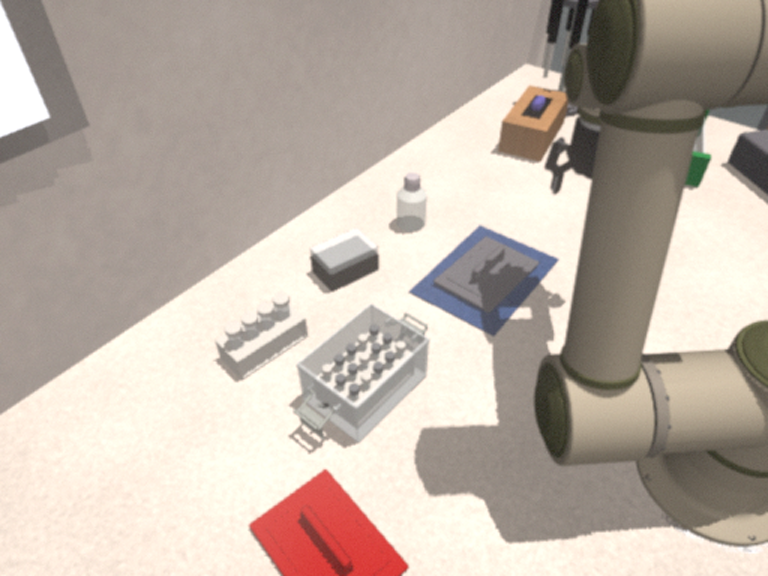

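View pics/top12.png

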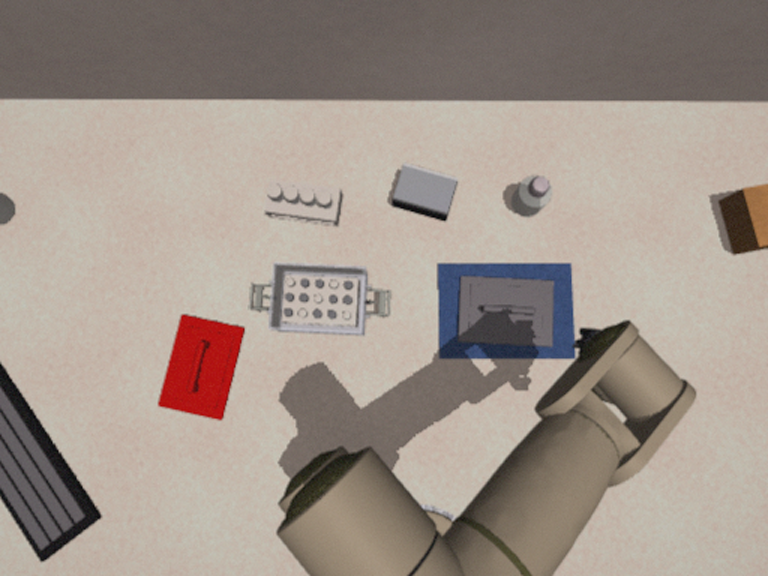

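The lid lies flat at top (506,311), in the middle of the pad at (506,311), and the bales hang open at (260,297) and (380,302). The other labware looks unmoved. I'll do a quick numeric check and hand in.

Run:
```python
import pickle
from h import *
from rig import ctrl,ticket
np.set_printoptions(precision=1,suppress=True)
a=pickle.load(open("c0.pkl","rb"))["top"]["image"]; d=pickle.load(open("c12.pkl","rb"));b=d["top"]["image"]
for n,(y0,y1,x0,x1) in dict(rack=(115,152,170,235),tip=(105,150,255,310),bottle=(112,146,340,372)).items():
    print(n,np.abs(a[y0:y1,x0:x1].astype(int)-b[y0:y1,x0:x1]).mean())
T=d["top"]; print("lid handle",plane(T,(506.5/1.5,309.5/1.5),52),"box rim ctr",np.mean([plane(T,(u/1.5,v/1.5),100) for u,v in((275,263),(367,267),(272,330),(364,334))],0))
s=ctrl.sense(); print(s["time_s"],s["force"])
print(ticket.finish_job())
```

```text
rack 1.9839223839223838
tip 1.972929292929293
bottle 1.8756127450980393
lid handle [ 510.3 -171.7   52. ] box rim ctr [523.9 198.3 100. ]
17.5 [-0.5 -0.4  0.3]
the job is handed in; nothing more can be done
None
```

I flipped both bales open, lifted the lid by its handle, laid it flat on the middle of the pad, let go and handed the job in at about 17.5 s. The hand-in gives no verdict.

**Last checks before handing in:**
- **Lid:** it lies right way up on the pad with its handle at about (510, −172) mm, roughly 7 mm from the pad centre. The gripper is fully open and clear, with wrist force near zero.
- **Bales:** both hang open in the pictures. I judged this by eye and did not measure their exact angles.
- **Box:** its centre is within about 5 mm of where it started.
- **Other labware:** the tube rack, tip box and bottle show no change in the top view (image difference is at noise level).

**What went less well:**
- **First bale press (−y end):** I pressed too fast and straight down. Force reached about 68 N down and 55 N sideways at the fingertips, and the box slid about 20 mm, inside the 30 mm limit.
- **Second bale press:** I pressed more slowly and moved outward with the bale. This brought the box back to about 3 mm from its start.
- **Camera agreement:** the side and top views disagreed by about 4–6 mm along y, so I relied mainly on the top view.

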